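# Switch off the study desk for the night

## Robot

A 7-joint arm with a two-finger parallel gripper is mounted at the origin on the work surface. World frame = base frame: x ahead of the robot, y to its left, z up, the work surface at z = 0. Lengths are in mm, angles in rad, forces in N, time in s.
With the tool pointing down it reaches from about 400 to 850 mm from the base axis. Payload 6.9 kg.
Tool frame: the origin (TCP) lies on the front face of the gripper's body, between the roots of the fingers; the fingertips stand 73 mm ahead of it and the grasp point (between the pads) lies 54 mm ahead of it (env.nose_length is the distance from the TCP to the fingertips, in mm); z points along the fingers, y is the line along which they close (so a half turn about z gives the same grasp; the last joint's range is limited). The gripper opens to 85 mm and grips with 20 to 120 N. Pads are 22 mm wide; open, the fingers measure 114 mm over their backs; the gripper's body (76 mm by 85 mm) begins 54 mm behind the grasp point. The pads swing forward as they close: fully open they stand 13 mm farther back than shut.
Start: joints at [-1.143, 0.507, -0.238, 1.5, 0.126, 1.149, -0.155], TCP at [197.691, 592.901, 303.875] pointing down, gripper open.
Joint ranges: [-3.08, 3.08], [-0.24, 2.05], [-1.43, 1.35], [0, 2.5], [-1.52, 4.66], [0.17, 1.96], [-2.89, 2.89]. Speed limits (rad/s): [2.39, 2.39, 3.14, 3.14, 3.14, 3.14, 3.14].

## Interface

Orientations are given as a unit quaternion [w, x, y, z].
In Python, from station import env gives the robot as it stands.
- The arm moves only by the tool servo_tool, never from a script. Its argument "series" is a list of rows, each an object with "fingers": the finger opening in mm, from 0 to 85.4; "xyz": the shift along the tool's x, y, z in mm, a list of three; "turn": the turn about the tool's z in degrees. In form: [{"fingers": fingers, "xyz": [dx, dy, dz], "turn": turn}, ...]. A call has 1 to 10 rows; each row shifts and turns the commanded pose from where the row before left it, along the tool's axes as they then stand; what a row does not reach is not made up. A row lasts 1/10 s, in which the tool goes at most 50 mm and 8.59 degrees, less where a joint would pass 70% of its speed; a pose out of reach is approached as far as the arm can. A call with a gripper value outside its range is refused whole. The fingers move at their own pace and stop on an object; "squeeze" is the grip in N (left out, the last holds). Time passes only in rows, so rows that do not move let the fingers close. It gives the time, the measured TCP pose, the force, the opening and the grip force at its end, in the units of the state.
- env.read_state(): the state, without advancing time (a new reading comes with each control period).
- env.read_camera(name): name is "scene" or "top" or "wrist"; returns (picture, depth): 400x640x3 uint8, red, green, blue; 400x640 float32, mm along the optical axis (not along the pixel's ray), 0 where there is no reading.
- env.camera_info(name): a dict with "fx", "fy", "cx", "cy" (pixels), "rvec" (rotation vector, rad) and "tvec" (3), from world to camera coordinates, as OpenCV has them. Camera axes: x right, y down, z forward; pixel columns grow to the right and rows downward; lengths in mm; the calibration is good to about 2 mm. A picture is of the moment at which its call begins: read the wrist's pose just before it. camera_info takes no time and is no camera call; for the wrist camera it gives the pose at the moment of the call.
- env.sign_off(): hands the job in; it is judged then, once.
The state is a dict: "t": time; "joints": joint angles; "joint_vel": joint speeds; "effort": joint torques, N m; "tool_pos": TCP position; "orientation": TCP orientation; "force": force on the tool from outside, world axes, zero at the start; "torque": the same for the moment, N m; "finger_gap": finger opening in mm; "grasp_force": force on a finger pad.
Only numpy, scipy, OpenCV 4.12 (cv2) and the standard library are available. Lean on these libraries where they do the work, as an engineer would, in place of code of your own. Each camera call takes 0.05 s, during which the arm holds its last target. There are 200 camera calls.

## Task

Switch off the desk for the night: with the fingertips, lightly press in first the round key on top of the speaker, then the oblong key on the document scanner, and last the square key on the power block, so that each stays well in. Only press: do not lift, tip or shove the three devices, and leave the other things on the desk where they stand.

Things in the scene. Friction and masses are not known exactly. Their poses are not given: they have to be found in the camera images.
- speaker: desk speaker, an upright wood box 110 x 110 x 140 mm high with a grey cloth front, loose on the desk, about 0.9 kg; origin at the centre of its underside, z up, cloth front facing its own -x
- speaker_key_top (a point): centre of the top face of the speaker's key: a round grey push key 30 mm across, in the middle of the speaker's top; it stands 14 mm proud (154 mm above the desk) when out. The point moves with the key
- speaker_key (a joint): travel of the speaker's key in m, straight down: 0 = out (on), 0.010 = fully in (off, still 4 mm proud). It needs about 3 N, is held by friction alone and stays where it is left
- scanner: document scanner, a low white box 100 (x) x 250 (y) x 70 mm high with a thin grey paper rest along part of its far side (leaning away towards its own +x, from y -40 to +115 mm, up to 143 mm above the desk, 35 to 80 mm from the origin in x), loose, about 0.95 kg; origin at the centre of its underside, z up
- scanner_key_top (a point): centre of the top face of the scanner's key: an oblong grey push key 18 (x) x 40 (y) mm on the scanner's top at x = -18, y = -85 mm in its frame; it stands 14 mm proud (84 mm above the desk) when out. The point moves with the key
- scanner_key (a joint): travel of the scanner's key in m, straight down: 0 = out (on), 0.010 = fully in (off, still 4 mm proud). About 3 N, stays where it is left
- block: power block (multi-socket block), white, 200 (x) x 60 (y) x 42 mm high with three round sockets on top and a white charger cube 45 mm high in the socket at its +x end, loose, about 0.6 kg; origin at the centre of its underside, z up
- block_key_top (a point): centre of the top face of the power block's key: a square grey push key 26 x 26 mm on the block's top near its -x end (x = -72 mm in its frame); it stands 14 mm proud (56 mm above the desk) when out. The point moves with the key
- block_key (a joint): travel of the power block's key in m, straight down: 0 = out (on), 0.010 = fully in (off, still 4 mm proud). About 3 N, stays where it is left
- mug: bystander: white mug, 82 mm across, 95 mm high, standing in front of the speaker; origin at the centre of its underside
- glue: bystander: glue stick standing upright behind the speaker, 29 mm across, 94 mm high; origin at the centre of its underside
- stapler: bystander: black stapler in front of the scanner, 34 (x) x 125 (y) x 39 mm high; origin at the centre of its underside
- tape: bystander: roll of clear tape lying flat on the stack of disc cases, 72 mm across, 24 mm high; origin at the centre of its underside
- penpot: bystander: dark metal pen pot with pens, 76 mm across, 95 mm high (pens to about 160 mm); origin at the centre of its underside
- book: bystander: blue book lying flat, 100 (x) x 150 (y) x 30 mm; origin at the centre of its underside
- cds: bystander: stack of four disc cases, 126 (x) x 146 (y) x 40 mm; origin at the centre of its underside
Not all that is in view belongs to the job. Of the things that look like the speaker, the middle-sized one is meant.

How it is judged:
By the outcome, as a careful person would: the job done as asked, in the order asked, and still so for the second after the job is handed in, with the robot touching nothing.
It also fails if it takes over 56 s, if anything falls off the work surface, if the arm or the gripper's body presses on something with over 40 N, if the wrist force passes 120 N, or if a joint passes its speed limit or range.

## Working session

There is one attempt and no reset: what is moved stays moved. The work goes in short steps, Python scripts to look and compute and a tool call to move; the robot and the scene stay as the last step left them, time stands still between calls to the robot, and variables do not carry over. Pictures are saved under pics/ and viewed, at most 10 in all, crops included, and the job is handed in when it is done.

Besides the shell and the picture viewer there is one more tool, called after ">>>" by a JSON object that holds its "op" and its "data". servo_tool: Moves the arm, as the interface text tells. Its arguments: {"type":"object","properties":{"series":{"type":"array","items":{"type":"object","properties":{"fingers":{"type":"number"},"xyz":{"type":"array","items":{"type":"number"}},"turn":{"type":"number"}}}},"squeeze":{"type":"number"}},"required":["series"]}

```bash
mkdir -p pics; cat > h.py <<'E'
import numpy as np, cv2
from station import env
def cam(n):
    i=env.camera_info(n); p,d=env.read_camera(n); return p,d,i
def pts(d,i):
    v,u=np.mgrid[:d.shape[0],:d.shape[1]]
    c=np.stack([(u-i['cx'])/i['fx']*d,(v-i['cy'])/i['fy']*d,d],-1)
    R=cv2.Rodrigues(np.array(i['rvec'],float))[0]
    w=(c-np.array(i['tvec'],float).ravel())@R
    w[d==0]=np.nan
    return w
E
python3 - <<'E'
from h import *
for n in ("top","scene"):
    p,d,i=cam(n); cv2.imwrite(f"pics/{n}1.png",p[:,:,::-1]); np.savez(f"{n}1.npz",p=p,w=pts(d,i),d=d)
    R=cv2.Rodrigues(np.array(i['rvec'],float))[0]; print(n,i,-R.T@np.array(i['tvec']).ravel())
s=env.read_state();print(s)
E
```

```text
top {'fx': 452.4218624690742, 'fy': 452.4218624690742, 'cx': 317.1699154718904, 'cy': 201.28688560008572, 'rvec': array([ 2.20185231, -2.16931588,  0.04028297]), 'tvec': array([ -39.25287412,  534.08944313, 1436.45495593])} [ 456.45704127  -56.79773356 1462.40081672]
scene {'fx': 362.5726020044567, 'fy': 362.5726020044567, 'cx': 316.2117604800706, 'cy': 197.07041575863568, 'rvec': array([ 1.84388371,  1.58126256, -0.69830887]), 'tvec': array([ -29.42700777, -266.44714251, 1451.18274232])} [1237.76974245 -153.37493243  788.79247901]
{'t': 0.1, 'joints': array([-1.14353393,  0.5081991 , -0.2375281 ,  1.50102767,  0.12571088,
        1.14891074, -0.15481994]), 'joint_vel': array([ 6.12765644e-04, -2.55046492e-03, -4.76302158e-04,  1.35818269e-04,
        6.85525160e-04,  7.33901126e-04, -4.11576772e-05]), 'effort': array([-4.42358651e-03, -6.21834397e+01, -2.19480470e+00, -2.50204951e+01,
        1.24426742e-02,  7.82443327e-03,  1.17380128e-05]), 'tool_pos': array([197.61458698, 592.58063691, 303.1521506 ]), 'orientation': array([-1.01140554e-04,  1.60191652e-01,  9.87085624e-01, -7.71380667e-04]), 'force': array([-0.11639585,  0.14756003, -0.48516952]), 'torque': array([ 0.02209581, -0.00934863, -0.01458468]), 'grasp_force': 0.0, 'finger_gap': 85.36952027915675}
```

View pics/top1.png

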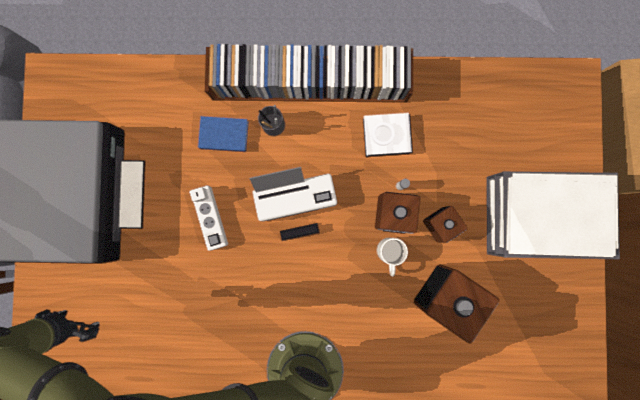

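View pics/scene1.png

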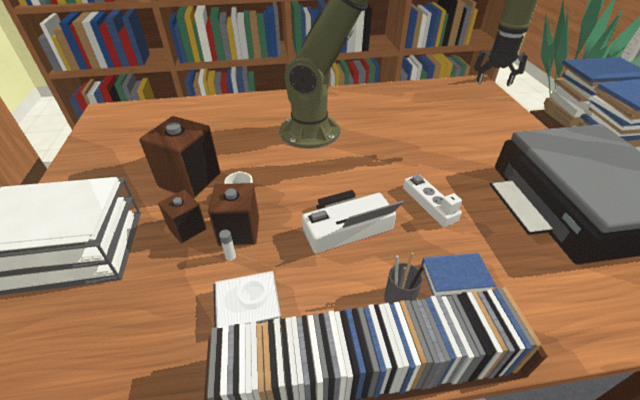

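The top view shows the middle-sized speaker's key at about (400,212), the scanner's key at (322,197) and the block's key at (214,240). The large speaker (465,307) and the small one (448,224) are decoys. Next I'll measure the keys.

```bash
cat > m.py <<'E'
from h import *
def ray(i,uv,z):
    R=cv2.Rodrigues(np.array(i['rvec'],float))[0]; o=-R.T@np.array(i['tvec']).ravel()
    r=R.T@np.array([(uv[0]-i['cx'])/i['fx'],(uv[1]-i['cy'])/i['fy'],1]); return o+r*(z-o[2])/r[2]
E
python3 - <<'E'
from m import *
for n,seeds in (("top",((400,212,154),(322,197,84),(214,240,56))),("scene",((232,194,154),(319,216,84),(418,180,56)))):
    D=np.load(n+"1.npz");p,w=D['p'],D['w'];i=env.camera_info(n)
    for u,v,z in seeds:
        h=w[v-14:v+15,u-14:u+15,2]; c=p[v-14:v+15,u-14:u+15].astype(int)
        m=((abs(h-z)<6)&(np.ptp(c,axis=2)<30)&(c.max(2)<190)).astype(np.uint8)
        k,l,st,ce=cv2.connectedComponentsWithStats(m)
        b=1+np.argmax(st[1:,4]); cu,cv_=ce[b]+[u-14,v-14]
        sel=w[v-14:v+15,u-14:u+15][l==b]
        rr=cv2.minAreaRect(np.argwhere(l==b)[:,::-1].astype(np.float32))
        print(n,z,st[b,4],(cu,cv_),ray(i,(cu,cv_),z).round(1),np.nanmean(sel,0).round(1),'seed',w[v,u].round(1),c[14,14],rr)
# box outlines in top cloud
D=np.load("top1.npz");w=D['w'];p=D['p']
for nm,z,(a,b,c,d) in (("spk",140,(370,185,425,240)),("scn",70,(245,165,345,230)),("blk",42,(180,180,235,255))):
    W=w[b:d,a:c].reshape(-1,3); s=W[abs(W[:,2]-z)<6][:,:2]
    r=cv2.minAreaRect(s.astype(np.float32)); print(nm,r, len(s))
E
```

```text
top 154 82 (np.float64(400.7073170731707), np.float64(212.0487804878049)) [ 499.5 -275.2  154. ] [ 499.5 -275.1  154.1] seed [ 499.5 -273.   155.1] [138 134 134] ((14.750001907348633, 13.750000953674316), (9.192387580871582, 9.899495124816895), 45.0)
top 84 70 (np.float64(322.92857142857144), np.float64(196.6)) [545.4 -49.9  84. ] [545.4 -49.9  84.4] seed [544.1 -47.1  85.2] [148 147 143] ((14.64706039428711, 13.588234901428223), (5.820855140686035, 12.611852645874023), 75.96376037597656)
top 56 73 (np.float64(213.46575342465752), np.float64(239.6164383561644)) [408.3 288.8  56. ] [408.3 288.8  56. ] seed [407.2 286.8  57.4] [139 137 136] ((13.41379165649414, 13.534482955932617), (8.356289863586426, 8.913375854492188), 68.19859313964844)
scene 154 84 (np.float64(230.41666666666666), np.float64(193.01190476190476)) [ 507.3 -273.4  154. ] [ 505.8 -273.6  152.8] seed [ 512.1 -269.2  154.2] [135 134 131] ((12.5, 13.0), (8.0, 11.0), 90.0)
scene 84 87 (np.float64(318.54022988505744), np.float64(214.5287356321839)) [553.1 -47.2  84. ] [552.1 -47.   83.1] seed [559.8 -47.   85.1] [113 110 106] ((13.537736892700195, 12.632076263427734), (6.181224346160889, 14.697578430175781), 74.05460357666016)
scene 56 54 (np.float64(417.6666666666667), np.float64(178.24074074074073)) [416.3 290.   56. ] [414.8 290.8  54.7] seed [423.8 288.5  55.2] [127 124 120] ((13.500001907348633, 12.5), (8.485280990600586, 7.071067810058594), 45.0)
spk ((499.91180419921875, -275.3269348144531), (109.30218505859375, 111.60317993164062), 84.07441711425781) 1276
scn ((543.5077514648438, 37.59761047363281), (99.2153549194336, 249.3327178955078), 13.179586410522461) 2259
blk ((476.39788818359375, 311.4638671875), (199.29383850097656, 60.7727165222168), 17.9783992767334) 871
```

>>> {"op": "servo_tool", "data": {"series": [{"fingers": 0,"xyz": [-20,-15,0],"turn": 0},{"fingers": 0,"xyz": [-32,-24,0],"turn": 0},{"fingers": 0,"xyz": [-32,-24,0],"turn": 0},{"fingers": 0,"xyz": [-32,-24,0],"turn": 0},{"fingers": 0,"xyz": [-32,-24,0],"turn": 0},{"fingers": 0,"xyz": [-32,-24,0],"turn": 0},{"fingers": 0,"xyz": [-32,-24,0],"turn": 0},{"fingers": 0,"xyz": [-32,-24,0],"turn": 0},{"fingers": 0,"xyz": [-32,-24,0],"turn": 0},{"fingers": 0,"xyz": [-32,-20,0],"turn": 0}], "squeeze": 20}}

```text
t: 1.1
tool_pos: [418.6, 278.2, 303.7]
orientation: [-0.0, 0.16, 0.987, -0.0]
force: [1.0, 0.5, -0.0]
finger_gap: -0.0
grasp_force: 0.0
```

>>> {"op": "servo_tool", "data": {"series": [{"fingers": 0,"xyz": [-18,-36,0],"turn": 0},{"fingers": 0,"xyz": [-18,-36,0],"turn": 0},{"fingers": 0,"xyz": [-18,-36,0],"turn": 0},{"fingers": 0,"xyz": [-18,-36,0],"turn": 0},{"fingers": 0,"xyz": [-18,-36,0],"turn": 0},{"fingers": 0,"xyz": [-18,-36,0],"turn": 0},{"fingers": 0,"xyz": [-18,-36,0],"turn": 0},{"fingers": 0,"xyz": [-18,-36,0],"turn": 0},{"fingers": 0,"xyz": [-18,-36,0],"turn": 0},{"fingers": 0,"xyz": [-18,-36,0],"turn": 0}]}}

```text
t: 2.1
tool_pos: [474.8, -119.9, 303.8]
orientation: [-0.0, 0.16, 0.987, 0.0]
force: [1.7, 0.3, 0.9]
finger_gap: -0.0
grasp_force: 0.0
```

>>> {"op": "servo_tool", "data": {"series": [{"fingers": 0,"xyz": [-18,-36,0],"turn": 0},{"fingers": 0,"xyz": [-18,-36,0],"turn": 0},{"fingers": 0,"xyz": [-18,-36,0],"turn": 0},{"fingers": 0,"xyz": [-15,-28,0],"turn": 0},{"fingers": 0,"xyz": [0,0,0],"turn": 0},{"fingers": 0,"xyz": [0,0,0],"turn": 0}]}}

```text
t: 2.7
tool_pos: [497.1, -269.4, 303.2]
orientation: [-0.001, 0.161, 0.987, 0.0]
force: [0.0, 0.3, -0.1]
finger_gap: 0.2
grasp_force: 0.0
```

>>> {"op": "servo_tool", "data": {"series": [{"fingers": 0,"xyz": [-4.3,-4.7,0],"turn": 0},{"fingers": 0,"xyz": [0,0,20],"turn": 0},{"fingers": 0,"xyz": [0,0,20],"turn": 0},{"fingers": 0,"xyz": [0,0,20],"turn": 0},{"fingers": 0,"xyz": [0,0,10],"turn": 0},{"fingers": 0,"xyz": [0,0,0],"turn": 0},{"fingers": 0,"xyz": [0,0,0],"turn": 0}]}}

```text
t: 3.4
tool_pos: [500.5, -274.7, 234.5]
orientation: [0.0, 0.16, 0.987, -0.0]
force: [1.2, -0.3, -0.1]
finger_gap: 0.2
grasp_force: 0.0
```

```bash
python3 - <<'E'
from h import *
print(env.read_state()['tool_pos'],env.nose_length)
a=cam("top")[0][:,:,::-1][150:270,340:470]; b=cam("scene")[0][:,:,::-1][140:260,160:290]
cv2.imwrite("pics/s1.png",cv2.resize(np.hstack([a,b]),None,fx=3,fy=3,interpolation=cv2.INTER_CUBIC))
E
```

```text
[ 500.45862649 -274.71299494  234.52749313] 72.6
```

View pics/s1.png

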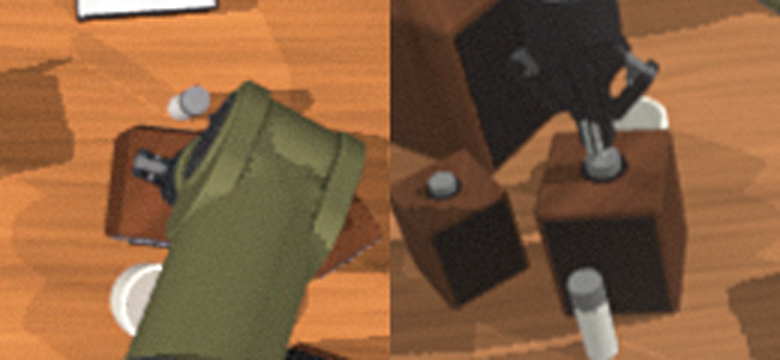

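The scene crop, at (605,160), shows the fingertips just above the centre of the round key. Now I'll press slowly.

>>> {"op": "servo_tool", "data": {"series": [{"fingers": 0,"xyz": [0,0,3],"turn": 0},{"fingers": 0,"xyz": [0,0,3],"turn": 0},{"fingers": 0,"xyz": [0,0,2],"turn": 0},{"fingers": 0,"xyz": [0,0,1],"turn": 0},{"fingers": 0,"xyz": [0,0,1],"turn": 0},{"fingers": 0,"xyz": [0,0,1],"turn": 0},{"fingers": 0,"xyz": [0,0,1],"turn": 0},{"fingers": 0,"xyz": [0,0,1],"turn": 0},{"fingers": 0,"xyz": [0,0,0],"turn": 0}]}}

```text
t: 4.4
tool_pos: [500.0, -275.0, 220.7]
orientation: [-0.0, 0.16, 0.987, -0.0]
force: [0.4, -0.7, 1.1]
finger_gap: 0.7
grasp_force: 0.5
```

>>> {"op": "servo_tool", "data": {"series": [{"fingers": 0,"xyz": [0,0,1],"turn": 0},{"fingers": 0,"xyz": [0,0,1],"turn": 0},{"fingers": 0,"xyz": [0,0,1],"turn": 0},{"fingers": 0,"xyz": [0,0,0],"turn": 0},{"fingers": 0,"xyz": [0,0,0],"turn": 0}]}}

```text
t: 4.9
tool_pos: [500.0, -275.0, 217.7]
orientation: [-0.0, 0.16, 0.987, -0.0]
force: [0.2, 0.2, 0.6]
finger_gap: -0.0
grasp_force: 0.3
```

>>> {"op": "servo_tool", "data": {"series": [{"fingers": 0,"xyz": [0,0,0.5],"turn": 0},{"fingers": 0,"xyz": [0,0,0],"turn": 0}]}}

```text
t: 5.1
tool_pos: [500.0, -275.0, 217.4]
orientation: [0.0, 0.16, 0.987, -0.0]
force: [0.7, -0.6, 1.5]
finger_gap: 0.1
grasp_force: 0.8
```

>>> {"op": "servo_tool", "data": {"series": [{"fingers": 0,"xyz": [0,0,0.5],"turn": 0},{"fingers": 0,"xyz": [0,0,0],"turn": 0}]}}

```text
t: 5.3
tool_pos: [500.0, -275.0, 216.9]
orientation: [0.0, 0.16, 0.987, -0.0]
force: [-0.7, -0.1, 2.6]
finger_gap: 0.0
grasp_force: 1.1
```

>>> {"op": "servo_tool", "data": {"series": [{"fingers": 0,"xyz": [0,0,0.5],"turn": 0},{"fingers": 0,"xyz": [0,0,0],"turn": 0}]}}

```text
t: 5.5
tool_pos: [500.0, -275.0, 216.7]
orientation: [0.0, 0.16, 0.987, -0.0]
force: [-1.9, 0.8, 5.2]
finger_gap: -0.1
grasp_force: 2.6
```

```bash
python3 - <<'E'
from h import *
s=env.read_state();print(s['tool_pos'],s['force'])
for k in range(3):
    p,d,i=cam("scene");s=env.read_state();print(s['force'].round(1),s['tool_pos'].round(1))
cv2.imwrite("pics/s2.png",cv2.resize(p[:,:,::-1][140:260,160:290],None,fx=4,fy=4,interpolation=cv2.INTER_CUBIC))
E
```

```text
[ 500.04826771 -274.99126855  216.72131455] [-1.88559572  0.81382478  5.15215375]
[-1.6 -0.3  4.9] [ 500.  -275.   216.7]
[ 0.4 -0.3  5.1] [ 500.  -275.   216.7]
[-0.4  0.6  5.2] [ 500.  -275.   216.7]
```

View pics/s2.png

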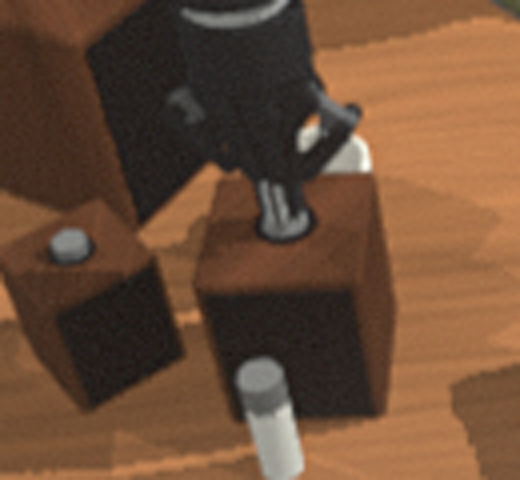

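The crop shows the key sunk at (285,225), and the force has begun to rise at the stop, so it is fully in. I'll lift and go on to the scanner.

>>> {"op": "servo_tool", "data": {"series": [{"fingers": 0,"xyz": [0,0,-3],"turn": 0},{"fingers": 0,"xyz": [0,0,-10],"turn": 0},{"fingers": 0,"xyz": [0,0,-20],"turn": 0},{"fingers": 0,"xyz": [0,0,-20],"turn": 0},{"fingers": 0,"xyz": [0,0,0],"turn": 0},{"fingers": 0,"xyz": [0,0,0],"turn": 0}]}}

```text
t: 6.25
tool_pos: [500.1, -275.0, 269.9]
orientation: [0.0, 0.16, 0.987, -0.0]
force: [0.3, -0.1, 0.1]
finger_gap: 0.1
grasp_force: 0.0
```

>>> {"op": "servo_tool", "data": {"series": [{"fingers": 0,"xyz": [2,16.1,0],"turn": 0},{"fingers": 0,"xyz": [4,32,0],"turn": 0},{"fingers": 0,"xyz": [4,32,0],"turn": 0},{"fingers": 0,"xyz": [4,32,0],"turn": 0},{"fingers": 0,"xyz": [4,32,0],"turn": 0},{"fingers": 0,"xyz": [4,32,0],"turn": 0},{"fingers": 0,"xyz": [4,32,0],"turn": 0},{"fingers": 0,"xyz": [2.2,20,0],"turn": 0},{"fingers": 0,"xyz": [0,0,0],"turn": 0},{"fingers": 0,"xyz": [0,0,0],"turn": 0}]}}

```text
t: 7.25
tool_pos: [544.9, -48.7, 268.7]
orientation: [-0.001, 0.159, 0.987, -0.0]
force: [-0.4, 0.8, 0.4]
finger_gap: 0.4
grasp_force: 0.0
```

```bash
python3 - <<'E'
from m import *
p,d,i=cam("top");w=pts(d,i)
W=w[185:240,370:425].reshape(-1,3); s=W[abs(W[:,2]-140)<4][:,:2]
print(cv2.minAreaRect(s.astype(np.float32)))
c=p[198:227,386:415].astype(int);h=w[198:227,386:415,2]
m=(np.ptp(c,axis=2)<25)&(c.max(2)>90);print(np.nanmean(h[m]),m.sum(),h[11:17,12:18].round(1).mean())
print(env.read_state()['tool_pos'])
E
```

```text
((500.62884521484375, -275.62835693359375), (109.29132080078125, 110.75955200195312), 84.18379211425781)
143.8342436010695 90 nan
[544.89508656 -49.78105879 268.83095262]
```

Speaker key top now at 144 mm, fully in, and the box has not moved. Going down to the scanner key (out: TCP 156.6, in: 146.6).

>>> {"op": "servo_tool", "data": {"series": [{"fingers": 0,"xyz": [0,0,20],"turn": 0},{"fingers": 0,"xyz": [0,0,25],"turn": 0},{"fingers": 0,"xyz": [0,0,25],"turn": 0},{"fingers": 0,"xyz": [0,0,20],"turn": 0},{"fingers": 0,"xyz": [0,0,12],"turn": 0},{"fingers": 0,"xyz": [0,0,0],"turn": 0},{"fingers": 0,"xyz": [0,0,0],"turn": 0}]}}

```text
t: 8.0
tool_pos: [545.6, -50.3, 167.8]
orientation: [0.0, 0.161, 0.987, -0.0]
force: [0.7, 0.1, 0.9]
finger_gap: 0.1
grasp_force: 0.0
```

```bash
python3 - <<'E'
from h import *
p,d,i=cam("scene"); print(env.read_state()['tool_pos'])
cv2.imwrite("pics/s3.png",cv2.resize(p[:,:,::-1][140:260,270:420],None,fx=4,fy=4,interpolation=cv2.INTER_CUBIC))
E
```

```text
[545.85262005 -50.1045653  168.25076458]
```

View pics/s3.png

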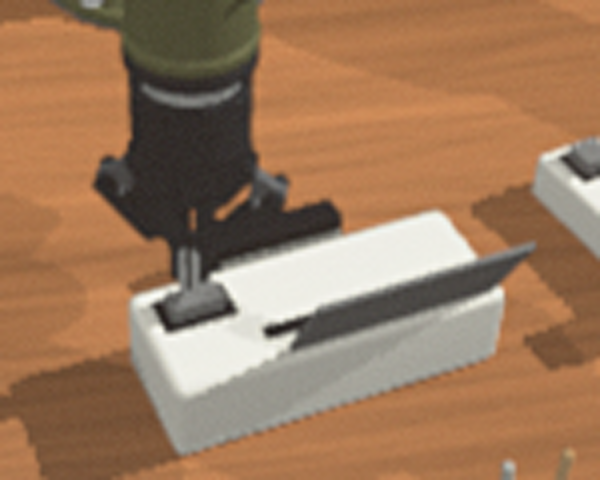

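The fingertips (190,285 in the crop) are over the oblong key, and the paper rest is clear.

>>> {"op": "servo_tool", "data": {"series": [{"fingers": 0,"xyz": [0,0,4],"turn": 0},{"fingers": 0,"xyz": [0,0,4],"turn": 0},{"fingers": 0,"xyz": [0,0,2],"turn": 0},{"fingers": 0,"xyz": [0,0,1],"turn": 0},{"fingers": 0,"xyz": [0,0,1],"turn": 0},{"fingers": 0,"xyz": [0,0,1],"turn": 0},{"fingers": 0,"xyz": [0,0,1],"turn": 0},{"fingers": 0,"xyz": [0,0,1],"turn": 0},{"fingers": 0,"xyz": [0,0,1],"turn": 0},{"fingers": 0,"xyz": [0,0,0],"turn": 0}]}}

```text
t: 9.05
tool_pos: [545.4, -49.6, 151.2]
orientation: [-0.0, 0.16, 0.987, 0.0]
force: [-0.3, -0.7, 0.2]
finger_gap: -0.2
grasp_force: 0.0
```

>>> {"op": "servo_tool", "data": {"series": [{"fingers": 0,"xyz": [0,0,1],"turn": 0},{"fingers": 0,"xyz": [0,0,1],"turn": 0},{"fingers": 0,"xyz": [0,0,1],"turn": 0},{"fingers": 0,"xyz": [0,0,0],"turn": 0},{"fingers": 0,"xyz": [0,0,0],"turn": 0}]}}

```text
t: 9.55
tool_pos: [545.5, -49.7, 148.2]
orientation: [0.0, 0.16, 0.987, -0.0]
force: [-0.3, -0.4, 0.2]
finger_gap: 0.1
grasp_force: 0.0
```

>>> {"op": "servo_tool", "data": {"series": [{"fingers": 0,"xyz": [0,0,0.5],"turn": 0},{"fingers": 0,"xyz": [0,0,0.5],"turn": 0},{"fingers": 0,"xyz": [0,0,0],"turn": 0}]}}

```text
t: 9.85
tool_pos: [545.5, -49.8, 147.5]
orientation: [0.0, 0.16, 0.987, -0.0]
force: [-2.1, -0.1, 2.4]
finger_gap: 0.2
grasp_force: 0.9
```

>>> {"op": "servo_tool", "data": {"series": [{"fingers": 0,"xyz": [0,0,0.5],"turn": 0},{"fingers": 0,"xyz": [0,0,0],"turn": 0}]}}

```text
t: 10.05
tool_pos: [545.5, -49.8, 146.9]
orientation: [0.0, 0.16, 0.987, -0.0]
force: [0.4, -0.5, 2.5]
finger_gap: 0.2
grasp_force: 1.1
```

```bash
python3 - <<'E'
from h import *
for k in range(2):
    p,d,i=cam("scene");s=env.read_state();print(s['force'].round(1),s['tool_pos'].round(1))
E
```

```text
[ 0.2 -0.3  2.1] [545.5 -49.7 146.9]
[-0.5 -1.2  2.7] [545.5 -49.7 146.9]
```

>>> {"op": "servo_tool", "data": {"series": [{"fingers": 0,"xyz": [0,0,0.4],"turn": 0},{"fingers": 0,"xyz": [0,0,0],"turn": 0}]}}

```text
t: 10.35
tool_pos: [545.5, -49.7, 146.7]
orientation: [0.0, 0.16, 0.987, -0.0]
force: [-0.4, 0.2, 5.8]
finger_gap: -0.1
grasp_force: 2.3
```

>>> {"op": "servo_tool", "data": {"series": [{"fingers": 0,"xyz": [0,0,-3],"turn": 0},{"fingers": 0,"xyz": [0,0,-10],"turn": 0},{"fingers": 0,"xyz": [0,0,-25],"turn": 0},{"fingers": 0,"xyz": [0,0,-25],"turn": 0},{"fingers": 0,"xyz": [0,0,-25],"turn": 0},{"fingers": 0,"xyz": [0,0,-25],"turn": 0},{"fingers": 0,"xyz": [0,0,0],"turn": 0},{"fingers": 0,"xyz": [0,0,0],"turn": 0}]}}

```text
t: 11.15
tool_pos: [545.4, -49.6, 260.3]
orientation: [0.001, 0.16, 0.987, 0.0]
force: [0.6, -0.1, -0.5]
finger_gap: -0.3
grasp_force: 0.0
```

>>> {"op": "servo_tool", "data": {"series": [{"fingers": 0,"xyz": [12.4,14.9,0],"turn": 0},{"fingers": 0,"xyz": [25,29,0],"turn": 0},{"fingers": 0,"xyz": [25,29,0],"turn": 0},{"fingers": 0,"xyz": [25,29,0],"turn": 0},{"fingers": 0,"xyz": [25,29,0],"turn": 0},{"fingers": 0,"xyz": [25,29,0],"turn": 0},{"fingers": 0,"xyz": [25,29,0],"turn": 0},{"fingers": 0,"xyz": [25,29,0],"turn": 0},{"fingers": 0,"xyz": [25,30,0],"turn": 0},{"fingers": 0,"xyz": [25,30,0],"turn": 0}]}}

```text
t: 12.15
tool_pos: [406.8, 290.1, 258.6]
orientation: [-0.001, 0.16, 0.987, -0.001]
force: [1.1, 0.8, 1.0]
finger_gap: 0.2
grasp_force: 0.0
```

```bash
python3 - <<'E'
from m import *
p,d,i=cam("top");w=pts(d,i)
W=w[165:230,245:345].reshape(-1,3); s=W[abs(W[:,2]-70)<6][:,:2]
print(cv2.minAreaRect(s.astype(np.float32)))
print(np.nanmedian(w[195:199,320:326,2]), p[197,322])
print(env.read_state()['tool_pos'])
E
```

```text
((543.5770263671875, 38.05205535888672), (99.26873016357422, 248.20567321777344), 12.904742240905762)
74.38383737299492 [143 138 138]
[403.59247589 297.14100777 258.66092292]
```

>>> {"op": "servo_tool", "data": {"series": [{"fingers": 0,"xyz": [0,0,0],"turn": 0},{"fingers": 0,"xyz": [0,0,0],"turn": 0},{"fingers": 0,"xyz": [0,0,0],"turn": 0}]}}

```text
t: 12.5
tool_pos: [408.5, 287.6, 259.0]
orientation: [-0.0, 0.161, 0.987, -0.001]
force: [1.1, -0.4, 0.3]
finger_gap: 0.2
grasp_force: 0.0
```

>>> {"op": "servo_tool", "data": {"series": [{"fingers": 0,"xyz": [0,0,20],"turn": 0},{"fingers": 0,"xyz": [0,0,25],"turn": 0},{"fingers": 0,"xyz": [0,0,25],"turn": 0},{"fingers": 0,"xyz": [0,0,25],"turn": 0},{"fingers": 0,"xyz": [0,0,16],"turn": 0},{"fingers": 0,"xyz": [0,0,10],"turn": 0},{"fingers": 0,"xyz": [0,0,0],"turn": 0},{"fingers": 0,"xyz": [0,0,0],"turn": 0}]}}

```text
t: 13.3
tool_pos: [408.6, 288.7, 138.9]
orientation: [0.0, 0.161, 0.987, 0.0]
force: [-0.5, 0.5, 0.6]
finger_gap: 0.2
grasp_force: 0.0
```

```bash
python3 - <<'E'
from h import *
p,d,i=cam("scene"); print(env.read_state()['tool_pos'])
cv2.imwrite("pics/s4.png",cv2.resize(p[:,:,::-1][110:230,360:510],None,fx=4,fy=4,interpolation=cv2.INTER_CUBIC))
E
```

```text
[408.6477992  288.96295756 139.22428902]
```

View pics/s4.png

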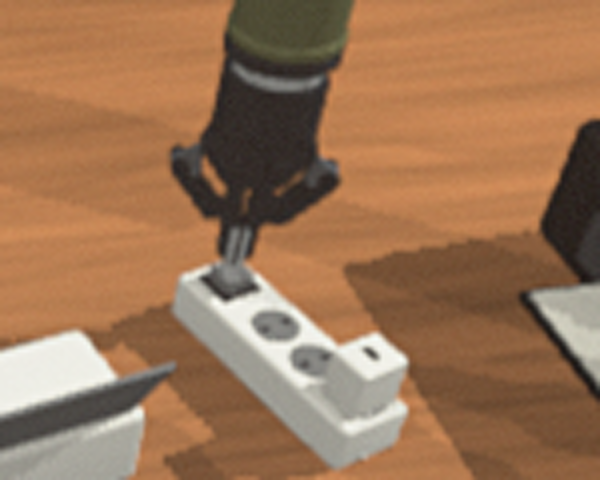

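The fingertips (235,262) are above the square key. Pressing from TCP 139 to about 119.

>>> {"op": "servo_tool", "data": {"series": [{"fingers": 0,"xyz": [0,0,4],"turn": 0},{"fingers": 0,"xyz": [0,0,4],"turn": 0},{"fingers": 0,"xyz": [0,0,1],"turn": 0},{"fingers": 0,"xyz": [0,0,1],"turn": 0},{"fingers": 0,"xyz": [0,0,1],"turn": 0},{"fingers": 0,"xyz": [0,0,1],"turn": 0},{"fingers": 0,"xyz": [0,0,1],"turn": 0},{"fingers": 0,"xyz": [0,0,1],"turn": 0},{"fingers": 0,"xyz": [0,0,1],"turn": 0},{"fingers": 0,"xyz": [0,0,1],"turn": 0}]}}

```text
t: 14.35
tool_pos: [408.1, 289.0, 122.4]
orientation: [-0.0, 0.16, 0.987, -0.0]
force: [-1.2, -0.4, 2.7]
finger_gap: -0.2
grasp_force: 1.4
```

>>> {"op": "servo_tool", "data": {"series": [{"fingers": 0,"xyz": [0,0,1],"turn": 0},{"fingers": 0,"xyz": [0,0,1],"turn": 0},{"fingers": 0,"xyz": [0,0,1],"turn": 0},{"fingers": 0,"xyz": [0,0,0],"turn": 0},{"fingers": 0,"xyz": [0,0,0],"turn": 0}]}}

```text
t: 14.85
tool_pos: [408.3, 289.1, 119.4]
orientation: [0.0, 0.16, 0.987, 0.0]
force: [0.4, 0.3, -0.5]
finger_gap: 0.0
grasp_force: 0.0
```

>>> {"op": "servo_tool", "data": {"series": [{"fingers": 0,"xyz": [0,0,0.5],"turn": 0},{"fingers": 0,"xyz": [0,0,0],"turn": 0}]}}

```text
t: 15.05
tool_pos: [408.3, 289.1, 119.0]
orientation: [0.0, 0.16, 0.987, 0.0]
force: [1.0, 0.1, -0.4]
finger_gap: 0.3
grasp_force: 0.2
```

>>> {"op": "servo_tool", "data": {"series": [{"fingers": 0,"xyz": [0,0,0.4],"turn": 0},{"fingers": 0,"xyz": [0,0,0],"turn": 0}]}}

```text
t: 15.25
tool_pos: [408.3, 289.1, 118.7]
orientation: [0.0, 0.16, 0.987, 0.0]
force: [0.6, -0.1, 2.4]
finger_gap: 0.2
grasp_force: 1.4
```

>>> {"op": "servo_tool", "data": {"series": [{"fingers": 0,"xyz": [0,0,-3],"turn": 0},{"fingers": 0,"xyz": [0,0,-10],"turn": 0},{"fingers": 0,"xyz": [0,0,-30],"turn": 0},{"fingers": 0,"xyz": [0,0,-30],"turn": 0},{"fingers": 0,"xyz": [0,0,-30],"turn": 0},{"fingers": 0,"xyz": [0,0,-30],"turn": 0},{"fingers": 0,"xyz": [0,0,-30],"turn": 0},{"fingers": 0,"xyz": [0,0,0],"turn": 0}]}}

```text
t: 16.05
tool_pos: [409.2, 289.9, 286.1]
orientation: [0.003, 0.16, 0.987, 0.003]
force: [-0.1, -0.0, -0.1]
finger_gap: 0.3
grasp_force: 0.0
```

>>> {"op": "servo_tool", "data": {"series": [{"fingers": 0,"xyz": [-20,-18,0],"turn": 0},{"fingers": 0,"xyz": [-35,-32,0],"turn": 0},{"fingers": 0,"xyz": [-35,-32,0],"turn": 0},{"fingers": 0,"xyz": [-35,-32,0],"turn": 0},{"fingers": 0,"xyz": [-35,-32,0],"turn": 0},{"fingers": 0,"xyz": [-15,-15,0],"turn": 0},{"fingers": 0,"xyz": [0,0,0],"turn": 0},{"fingers": 0,"xyz": [0,0,0],"turn": 0},{"fingers": 0,"xyz": [0,0,0],"turn": 0}]}}

```text
t: 16.95
tool_pos: [522.5, 82.4, 281.4]
orientation: [-0.0, 0.159, 0.987, 0.0]
force: [-0.7, 0.6, -0.0]
finger_gap: 0.2
grasp_force: 0.0
```

```bash
python3 - <<'E'
from m import *
p,d,i=cam("top");w=pts(d,i)
for nm,z,(a,b,c,e),(u,v) in (("spk",140,(370,185,425,240),(400,212)),("blk",42,(180,180,235,255),(213,239))):
    W=w[b:e,a:c].reshape(-1,3); s=W[abs(W[:,2]-z)<4][:,:2]
    print(nm,cv2.minAreaRect(s.astype(np.float32)),np.nanmedian(w[v-2:v+3,u-2:u+3,2]),p[v,u])
cv2.imwrite("pics/e.png",p[:,:,::-1]);print(env.read_state()['tool_pos'],env.read_state()['t'])
E
```

```text
spk ((500.6390686035156, -275.14471435546875), (109.58860778808594, 110.41326904296875), 84.47245788574219) 143.81117235483634 [151 148 145]
blk ((475.5106201171875, 311.6109924316406), (197.68995666503906, 61.12274932861328), 18.68198013305664) 46.51303223674484 [147 143 143]
[522.52380369  82.49737101 281.51735311] 17.0
```

View pics/e.png

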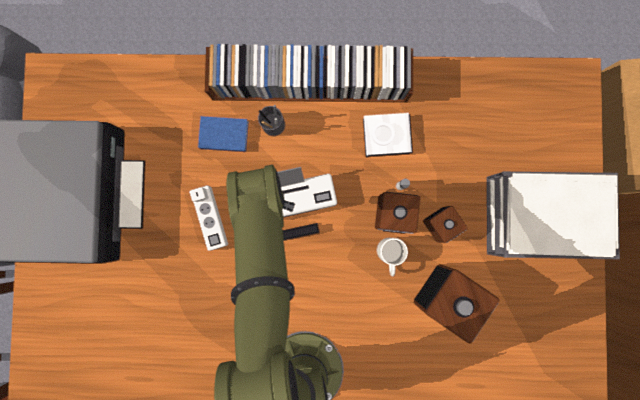

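The three keys now measure about 144, 74 and 46.5 mm, which means each is in. The devices (398,212), (293,197) and (208,218) and the bystanders stand where they were, and the arm is clear, so I'm handing in.

```bash
python3 -c "
from station import env
print(env.sign_off())"
```

```text
the job is handed in; nothing more can be done
None
```

I pressed in the speaker, scanner and power block keys in that order; camera depth puts each within about half a millimetre of fully in, nothing else moved visibly, and the job was handed in at about 17 s.

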